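Lock a filter funnel on its bayonet head

TASK

Take the loose steel filter funnel from the worktop, hang it by its three lugs in the slots of the empty bayonet head on the vacuum manifold, and turn it clockwise until the lugs drop into the locking notches. Let go of it there, standing straight and fully home. Feel for the slots with a light hand, never forcing the head, and leave the dishes and bottles where they are.

Things in the scene. Friction and masses are not known exactly. Their poses are not given: they have to be found in the camera images.
- funnel: loose lidded steel funnel on the worktop: plain cylinder 54 mm across (foot tapered to 48 over 6 mm), flush lid, 97 mm high, small black lid knob to 106 mm; 0.25-0.42 kg. Origin: centre of its underside, z up. Grasp across it, about 65 mm up. Three steel lugs stick out at 0, 120 and 240 degrees from its x axis: 8 mm wide, 6 mm high, undersides 8 mm above the origin, tips at radius 36 mm
- seat (a point): bore axis of the empty head, at the height where the funnel's origin is when locked; z up, does not turn with the collar. Funnel origin above this point: 19 mm with the lugs lying on the collar's top, 5 mm once they are through the slots (a 14 mm drop), 0 in the notches (a last 5 mm drop). The collar's top is 27 mm above this point
- free_head: the empty bayonet head on one of the manifold's two ports, either one. Origin: on its axis, 20 mm below point seat; its x axis points like the manifold's. It carries a rigid slotted steel collar: bore 57 mm (1.5 mm play round the funnel), 76 mm outside, 29 mm high. Collar and brittle support plate must not take more than 60 N from the funnel
- slot_mark (a point): a point 38 mm along the head's x axis from the bore axis, level with the collar's top, fixed on the head. The collar is push-fitted: one of its three entry slots (120 degrees apart, 24 degrees wide, lugs need 16) lies within 0.3 rad either way of this point, differently each time: find it by feel or by eye. Between slots the collar's top is flat and smooth, so lugs slide on it
- lock_mark (a point): same as slot_mark, but turned 46 degrees clockwise seen from above. From each entry slot a level run leads clockwise, under a hook-shaped arm (2.5 mm play above the lugs), to a 5 mm deep notch 24 degrees wide whose centre is 46 degrees clockwise from that slot's centre; just beyond the notch is a solid end stop. The lugs only drop if the funnel is let or lightly pressed down there
- manifold: fixed two-place steel vacuum manifold: tube 236 mm long along its y axis on two feet, ports 75 mm either side of its origin (centre of its underside), port tops 85 mm up, stopcocks towards its -x side. The other port already carries a locked funnel of the same kind, lid knob 211 mm above the worktop
- petri_lower: lower of two stacked petri dishes, 93 mm across, stack 30 mm high, on the front of the worktop; origin centre of its underside. Leave it alone
- petri_upper: upper of the two stacked petri dishes; origin centre of its underside. Leave it alone
- pipette_stand: heavy black stand with a pipette hanging on it, about 300 mm tall, at the left of the worktop between the robot's starting pose and the work: keep the arm clear of it. Origin near its foot
- dropper_bottle: white dropper bottle, 44 mm across, 108 mm tall; origin centre of its underside. Leave it alone
- wash_bottle: white wash bottle with bent spout, 71x112x187 mm; origin centre of its underside. Leave it alone

How it is judged:
By the outcome, as a careful person would: the job done as asked, in the order asked, and still so for the second after the job is handed in, with the robot touching nothing.
It also fails if it takes over 72 s, if anything falls off the work surface, if the arm or the gripper's body presses on something with over 40 N, if the wrist force passes 120 N, or if a joint passes its speed limit or range.

ROBOT

A 6-joint arm with a two-finger parallel gripper is mounted at the origin on a cart in front of the work surface, level with it; the furniture and walls round the work are solid. World frame = base frame: x ahead of the robot, y to its left, z up, the work surface at z = 0. Lengths are in m, angles in degrees, forces in N, time in s.
With the tool pointing down it reaches from about 0.3 to 0.75 m from the base axis. Payload 8.5 kg.
Tool frame: the origin (TCP) lies on the centre line of the jaws, within the pads' length; the fingertips stand 11 mm ahead of it and the grasp point (between the pads) lies 8 mm behind it; z points along the fingers, y is the line along which they close (so a half turn about z gives the same grasp; the last joint's range is limited). The gripper opens to 85 mm and grips with 20 to 120 N. Pads are 22 mm wide; open, the fingers measure 114 mm over their backs; the gripper's body (76 mm by 85 mm) begins 54 mm behind the grasp point. The pads swing forward as they close: fully open they stand 13 mm farther back than shut.
Start: joints at [52.752, 21.807, 74.336, -0, 83.858, -12.336], TCP at [0.232, 0.499, 0.242] pointing down, gripper open.
Joint ranges: [-178.18, 178.18], [-50.72, 133.34], [12.68, 142.11], [-81.47, 261.47], [9.98, 163.14], [-165.26, 165.26]. Speed limits (degrees/s): [136.94, 136.94, 180, 180, 180, 180].

INTERFACE

Orientations are given as a 3x3 rotation matrix whose columns are the frame's x, y, z axes.
In Python, from rig import env, viewer, workorder gives the robot as it stands (env), with the cameras (viewer) and the job (workorder).
- The arm moves only by the tool creep_tool, called after ">>>" in YAML: its name, and indented under it one key for each argument. Schema: {"type":"object","properties":{"steps":{"type":"object","properties":{"increments":{"type":"array","items":{"type":"array","items":{"type":"number"},"minItems":5,"maxItems":5},"minItems":1,"maxItems":10}},"additionalProperties":false,"required":["increments"]},"grip_force":{"type":"number"},"only":{"type":"string"},"quiet":{"type":"boolean"},"lines":{"type":"string"}},"required":["steps"],"additionalProperties":false}. steps is an object whose key "increments" holds a list of rows, 1 to 10 of them, each of 5 numbers: dx, dy, dz in cm, then a turn about the tool's z in units of 5 degrees, then the finger opening in m; each row shifts and turns the commanded pose from where the row before left it, along the tool's axes as they then stand; what a row does not reach is not made up. A row lasts 1/10 s, in which the tool goes at most 0.05 m and 8.59 degrees, less where a joint would pass 70% of its speed; a pose out of reach is approached as far as the arm can. The fingers move at their own pace and stop on an object; grip_force is the grip in N (left out, the last holds). Time passes only in rows, so rows that do not move let the fingers close. The tool returns the time, the measured TCP pose, the force, the opening and the grip force at its end. only (a regular expression) keeps the lines of the reply that match it, lines (a string "A,B") keeps lines A to B, and quiet returns only ok. Input that does not fit is refused with a message, and nothing moves.
- env.observe(): the state, without advancing time (a new reading comes with each control period).
- viewer.get_image(name): name is "side" or "top" or "wrist"; returns a dict with "pixels" (480x640x3 uint8, red, green, blue), "K" (3x3 intrinsics, pixels), "extrinsics" (4x4, takes a point from world to camera coordinates). Camera axes: x right, y down, z forward; pixel columns grow to the right and rows downward; lengths in m; the calibration is good to about 2 mm. A picture is of the moment at which its call begins. There is no depth.
- workorder.close_job(): hands the job in; it is judged then, once.
The state is a dict: "time_s": time; "q": joint angles; "qvel": joint speeds; "joint_efforts": joint torques, N m; "position": TCP position; "tool_rot": TCP orientation; "ft_force": force on the tool from outside, world axes, zero at the start; "wrist_torque": the same for the moment, N m; "grip_width": finger opening in m; "gripper_force": force on a finger pad.
Only numpy, scipy, OpenCV 4.12 (cv2) and the standard library are available. Lean on these libraries where they do the work, as an engineer would, in place of code of your own. Each camera call takes 0.05 s, during which the arm holds its last target. There are 200 camera calls.

## Working session

There is one attempt and no reset: what is moved stays moved. The work goes in short steps, Python scripts to look and compute and a tool call to move; the robot and the scene stay as the last step left them, time stands still between calls to the robot, and variables do not carry over. Pictures are saved under pics/ and viewed, at most 10 in all, crops included, and the job is handed in when it is done.

```bash
ls; mkdir -p pics
```

Run:
```python
from rig import env, viewer, workorder
import cv2,numpy as np
s=env.observe(); print(s['time_s'],s['position'],np.round(s['tool_rot'],3).tolist(),s['ft_force'])
for n in ['top','side']:
    d=viewer.get_image(n); cv2.imwrite(f'pics/{n}0.png',d['pixels'][:,:,::-1]); print(n,np.round(d['K'],1).tolist(),np.round(d['extrinsics'],3).tolist())
```

```text
pics
rig.py
0.0 [0.23148997 0.49859268 0.24171465] [[-0.907, 0.421, -0.001], [0.421, 0.907, -0.001], [0.0, -0.001, -1.0]] [-0.09281283  0.38505384 -0.2929931 ]
top [[489.8, 0.0, 318.0], [0.0, 489.8, 231.9], [0.0, 0.0, 1.0]] [[-0.135, -0.991, -0.005, 0.077], [-0.969, 0.133, -0.209, 0.555], [0.208, -0.024, -0.978, 1.117], [0.0, 0.0, 0.0, 1.0]]
side [[589.8, 0.0, 323.4], [0.0, 589.8, 240.2], [0.0, 0.0, 1.0]] [[-0.839, -0.544, 0.027, 0.457], [-0.246, 0.334, -0.91, 0.222], [0.486, -0.77, -0.414, 1.375], [0.0, 0.0, 0.0, 1.0]]
```

View pics/top0.png

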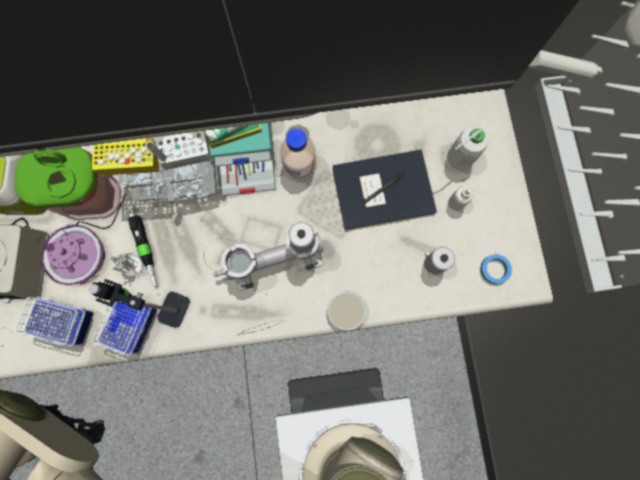

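View pics/side0.png

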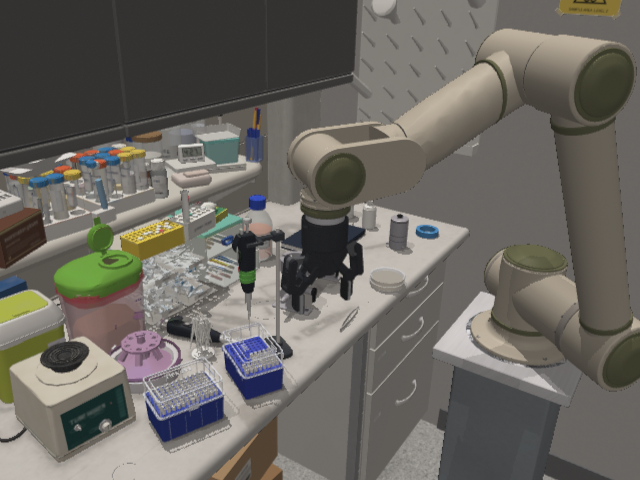

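Top: the loose funnel is near (440,261), the empty head near (239,262), the locked funnel near (302,240), the petri dishes at (347,311), and the pipette stand at the left around (130,300). Side: the loose funnel is near (399,232).

Create h.py:
```python
import numpy as np,cv2
from rig import env, viewer, workorder
def shot(n,name=None):
    d=viewer.get_image(n)
    if name: cv2.imwrite(f'pics/{name}.png',d['pixels'][:,:,::-1])
    return d
def ray(d,u,v):
    R=d['extrinsics'][:3,:3];t=d['extrinsics'][:3,3]
    return -R.T@t, R.T@np.linalg.solve(d['K'],[u,v,1.])
def onz(d,u,v,z):
    o,r=ray(d,u,v); return o+r*(z-o[2])/r[2]
def tri(*obs):
    A=np.zeros((3,3));b=np.zeros(3);L=[]
    for d,u,v in obs:
        o,r=ray(d,u,v);r=r/np.linalg.norm(r);P=np.eye(3)-np.outer(r,r);A+=P;b+=P@o;L.append((o,r))
    p=np.linalg.solve(A,b)
    return p,[float(np.linalg.norm(np.cross(p-o,r))) for o,r in L]
def proj(d,p):
    c=d['extrinsics'][:3,:3]@np.asarray(p)+d['extrinsics'][:3,3]; q=d['K']@c; return q[:2]/q[2]
```

Run:
```python
from h import *
t=shot('top');s=shot('side')
def crop(d,x,y,w,h,W,H): return cv2.resize(d['pixels'][y:y+h,x:x+w,::-1],(W,H),interpolation=cv2.INTER_CUBIC)
a=crop(t,410,240,60,45,400,300); b=crop(t,205,220,120,90,400,300)
c=crop(s,370,205,60,45,400,300); e=crop(t,80,270,120,90,400,300)
cv2.imwrite('pics/m1.png',np.vstack([np.hstack([a,b]),np.hstack([c,e])]))
print(onz(t,440,261,.05),onz(t,239,262,.13),onz(t,302,232,.211), onz(t,347,311,.03))
print(tri((t,445,256),(s,399,217)))
```

```text
[ 0.45168052 -0.27860448  0.05      ] [0.50084973 0.18559918 0.13      ] [0.53186001 0.03721892 0.211     ] [ 0.36595844 -0.04255041  0.03      ]
(array([ 0.45740882, -0.28005039,  0.093931  ]), [0.0011310062633393117, 0.001131006263339181])
```

View pics/m1.png

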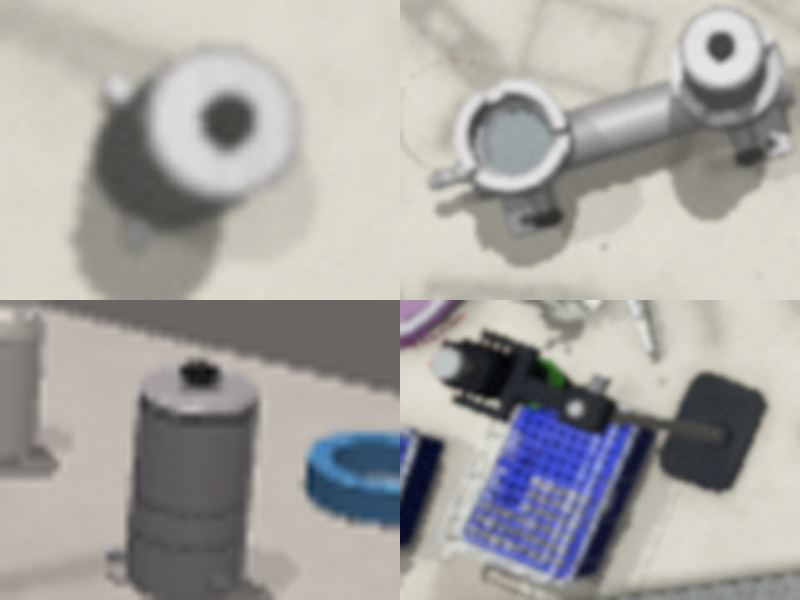

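Crop: the knob is at top (444.2,258.3) and side (400,215.8). Two lugs show at top (427.6,253.8) and (430.1,274.2). The collar slots appear at world angles of about 30°, 150° and 270°. The stand's foot is near (176,316).

Add to h.py:
```python
def plan(p,yaw=None):
    "tool-axes shift to world TCP p; yaw=world angle of tool x axis"
    s=env.observe();R=s['tool_rot'];y0=np.degrees(np.arctan2(R[1,0],R[0,0]))
    print('t',round(s['time_s'],2),'pos',np.round(s['position'],4),'yaw',round(y0,2),'q',np.round(s['q'],1),'shift mm',np.round(1e3*R.T@(np.array(p)-s['position']),1),
     'turn', None if yaw is None else round(-((yaw-y0+180)%360-180),2),'F',np.round(s['ft_force'],1))
```

Run:
```python
from h import *
t=shot('top');s=shot('side');w=shot('wrist')
k,r=tri((t,444.2,258.3),(s,400,215.8));print('knob',k,r)
for u,v in [(427.6,253.8),(430.1,274.2)]:
    p=onz(t,u,v,.011);d=p-k;print(p,np.hypot(*d[:2]),np.degrees(np.arctan2(d[1],d[0])))
print('lid',onz(t,443.4,258,.097))
print('stand foot',onz(t,176,316,.01),'clamp',onz(t,135,297,.28),onz(t,165,303,.3))
E0=w['extrinsics'];R=E0[:3,:3];o=env.observe();print('cam in tool',o['tool_rot'].T@(-R.T@E0[:3,3]-o['position']),'\n',np.round(R@o['tool_rot'],3),w['K'][0])
plan([.45,.32,.45])
plan([.45,-.2,.45],180)
```

```text
knob [ 0.45189615 -0.27520399  0.10072446] [0.001490826573692441, 0.0014908265736924982]
[ 0.47813765 -0.26193604  0.011     ] 0.029405018496437306 26.821583007811277
[ 0.42740117 -0.25879443  0.011     ] 0.029483510564189273 146.1812770695719
lid [ 0.45192662 -0.27516083  0.097     ]
stand foot [0.41104454 0.36751385 0.01      ] clamp [0.43538957 0.36535741 0.28      ] [0.41427527 0.30386169 0.3       ]
cam in tool [ 0.08290088  0.00082572 -0.13104976] 
 [[ 0.001  1.    -0.001]
 [-0.946  0.    -0.324]
 [-0.324  0.001  0.946]] [400.14982244   0.         319.85744445]
t 0.35 pos [0.2316 0.4988 0.2422] yaw 155.09 q [ 52.8  21.8  74.3   0.   83.9 -12.3] shift mm [-273.3  -70.2 -207.8] turn None F [-0.2  0.4 -0.6]
t 0.35 pos [0.2316 0.4988 0.2422] yaw 155.09 q [ 52.8  21.8  74.3   0.   83.9 -12.3] shift mm [-492.4 -541.8 -207.7] turn -24.91 F [-0.2  0.4 -0.6]
```

The rows are not in the units I measure in: shifts go in cm and turns go in units of 5 degrees. I convert before sending: -0.045 m is -4.5, -0.02 m is -2.

>>> creep_tool:
  steps: {"increments":[[0, 0, -4.5, 0, 0.085], [0, 0, -4.5, 0, 0.085], [0, 0, -4.5, 0, 0.085], [0, 0, -4.5, 0, 0.085], [0, 0, -2, 0, 0.085]]}
  grip_force: 60

```text
time_s: 0.85
position: [0.2315, 0.4987, 0.4466]
tool_rot: [[-0.907, 0.421, 0.004], [0.421, 0.907, 0.005], [-0.001, 0.006, -1.0]]
ft_force: [-0.9, -0.5, -1.2]
grip_width: 0.0851
gripper_force: 0.0
```

>>> creep_tool:
  steps: {"increments":[[-4, -1.9, 0, 0, 0.085], [-4, -1.9, 0, 0, 0.085], [-4, -1.9, 0, 0, 0.085], [-4, -1.9, 0, 0, 0.085], [-4, -1.9, 0, 0, 0.085], [-4, -1.9, 0, 0, 0.085], [-4, -1.9, 0, 0, 0.085], [-4, -1.9, 0, 0, 0.085], [-4, -1.9, 0, 0, 0.085], [-1.5, 0, 0, 0, 0.085]]}

```text
time_s: 1.85
position: [0.5016, 0.1826, 0.4417]
tool_rot: [[-0.905, 0.425, -0.001], [0.425, 0.905, -0.001], [0.0, -0.001, -1.0]]
ft_force: [-0.7, -0.3, -0.4]
grip_width: 0.0848
gripper_force: 0.0
```

>>> creep_tool:
  steps: {"increments":[[0, 0, 4, 0, 0.085], [0, 0, 4, 0, 0.085], [0, 0, 0, 0, 0.085]]}

```text
time_s: 2.15
position: [0.498, 0.1853, 0.3572]
tool_rot: [[-0.907, 0.422, -0.012], [0.422, 0.907, -0.002], [0.01, -0.006, -1.0]]
ft_force: [-0.1, 0.9, 0.3]
grip_width: 0.085
gripper_force: 0.0
```

Run:
```python
from h import *
w=shot('wrist','w1');plan([.5,.186,.3])
np.savez('w1.npz',**w)
```

```text
t 2.2 pos [0.4992 0.1856 0.3613] yaw 155.08 q [  7.7  17.   62.3  -0.  101.  -57.4] shift mm [-0.8  0.8 61.3] turn None F [0.2 0.3 1.6]
```

View pics/w1.png

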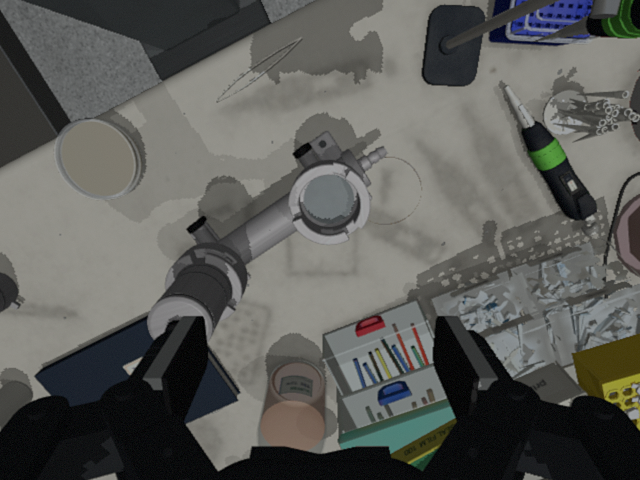

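The wrist view shows the empty collar centred near (329,202), a slot at about (350,236), and the neighbour funnel at lower left.

Run:
```python
from h import *
w=dict(np.load('w1.npz'))
c=w['pixels'][157:247,274:394,::-1]
cv2.imwrite('pics/w1c.png',cv2.resize(c,(800,600),interpolation=cv2.INTER_CUBIC))
```

```text
(no output)
```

View pics/w1c.png

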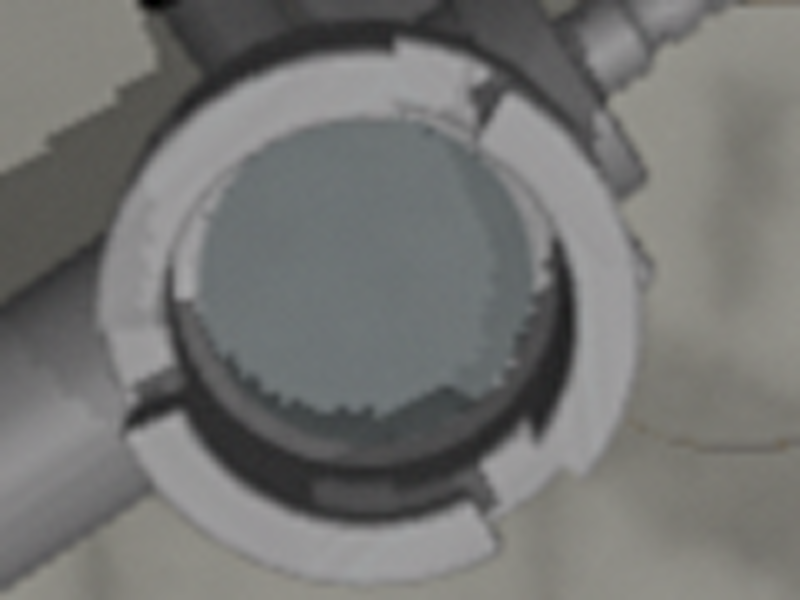

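Crop w1c (pixel = 274+0.15x, 157+0.15y): the collar's outer rim is centred at (369,315). Slot edges on the rim are at (498,545)/(575,475), (395,45)/(505,95) and (105,335)/(130,430).

Run:
```python
from h import *
w=dict(np.load('w1.npz'));t=shot('top')
f=lambda x,y:(274+.15*x,157+.15*y)
print(tri((w,*f(369,315)),(t,239.0,260.8)))
z=.132
E=[(498,545),(575,475),(395,45),(505,95),(105,335),(130,430)]
P=np.array([onz(w,*f(*e),z) for e in E])
rim=[onz(w,*f(*e),z) for e in [(98,300),(640,300),(369,583),(300,575),(215,95),(600,190),(300,58)]]
A=np.array(rim+list(P));M=np.c_[2*A[:,:2],np.ones(len(A))];x=np.linalg.lstsq(M,(A[:,:2]**2).sum(1),rcond=None)[0]
c=x[:2];r=np.sqrt(x[2]+c@c);print('circle',c,r, onz(w,*f(369,315),z))
a=np.degrees(np.arctan2(*(P[:,:2]-c).T[::-1]));print(np.round(a,1),np.round(np.hypot(*(P[:,:2]-c).T),4))
print('neigh knob top',onz(t,400*0+205+320*.3,220+45*.3,.211))
plan([.4519,-.275,.30],155)
```

```text
(array([0.50906432, 0.18873312, 0.11017176]), [0.002096088935734051, 0.002096088935734043])
circle [0.50716276 0.19033251] 0.03707231291892738 [0.50618193 0.19101266 0.132     ]
[   5.3   28.4  150.   125.  -112.2  -90. ] [0.0371 0.0364 0.0381 0.0362 0.0362 0.0363]
neigh knob top [0.52897621 0.03969308 0.211     ]
t 2.25 pos [0.5    0.1858 0.3638] yaw 155.09 q [  7.7  16.9  62.1  -0.  101.  -57.4] shift mm [-150.4 -438.3   63.7] turn 0.09 F [ 0.4 -0.   1.2]
```

Add to h.py:
```python
def rim(d,u,v,R=60,thr=150):
    g=cv2.cvtColor(d['pixels'],cv2.COLOR_RGB2GRAY);m=np.zeros_like(g);cv2.circle(m,(int(u),int(v)),R,255,-1)
    b=((g>thr)&(m>0)).astype(np.uint8);cs,_=cv2.findContours(b,cv2.RETR_EXTERNAL,cv2.CHAIN_APPROX_NONE)
    c=max(cs,key=lambda c:np.prod(cv2.boundingRect(c)[2:]));return cv2.fitEllipse(cv2.convexHull(c))
```

Run:
```python
from h import *
w=shot('wrist','w2');np.savez('w2.npz',**w)
g=w['pixels'][157:247,274:394].mean(2); print(np.round(g[::6,::6]).astype(int))
for th in (140,150,160): print(rim(w,329,204,48,th))
plan([.507,.19,.3])
```

```text
[[132 132 132 132  51  74  62  46  45  42  78  48  82  88 120 149 103 142
  142 141]
 [131 132 131  85  86  44 146 156 157 158 157 147  78  95  70 104 143 137
  132 135]
 [131 132  82  85  81 159 154 151 120 110 112 132 159 136  93 145 143 137
  120 131]
 [119  84  84  76 158 156 112 113 113 113 115 100 141 157 122 112 142 134
  117 133]
 [ 86  84  85 157 157 118 114 114 114 113 114 116 102 144 156 128 141 132
  122 132]
 [ 85  84  61 152 142 113 111 114 115 115 118 116 102 142 153 131 142 127
  125 137]
 [ 83  62 123 149 161 114 115 117 115 112 115 117 102 132 159 154 142 133
  126 139]
 [ 72  89 130 140  83 114 115 116 115 116 114 115 104  72 156 156 137 136
  136 143]
 [101 101 113 154  55  80 115 116 115 115 114 111 105  41 161 157 121 125
  132 137]
 [116 133 130  93  45  80  73  93 104 117  70  67  63  41 156 126 119 115
  121 124]
 [138 143 132 156 155  46  48  96  85  71  79  48 121 150 155 116 111 112
  113  98]
 [136 129 119 103 154 155  46  47  67  64  61  85 155 122 130 127 124 122
  119 117]
 [119 112  95 136 136 156 153 159 112 112 149 157 136 126 136 136 122 119
  114 
[... 186 characters left out ...]
922363281, 183.63302612304688), (40.04661178588867, 66.91248321533203), 49.44520950317383)
((314.73779296875, 176.3868408203125), (27.313112258911133, 56.0780143737793), 61.80808639526367)Traceback (most recent call last):
  File "<stdin>", line 4, in <module>
  File "h.py", line 28, in rim
    c=max(cs,key=lambda c:np.prod(cv2.boundingRect(c)[2:]));return cv2.fitEllipse(cv2.convexHull(c))
                                                                   ~~~~~~~~~~~~~~^^^^^^^^^^^^^^^^^^^
cv2.error: OpenCV(4.12.0) /io/opencv/modules/imgproc/src/shapedescr.cpp:361: error: (-201:Incorrect size of input array) There should be at least 5 points to fit the ellipse in function 'fitEllipseNoDirect'
```

Scaled: 0.04 m is 4, 0.02 m is 2.

>>> creep_tool:
  steps: {"increments":[[4, 0, 2, 0, 0.085], [4, 0, 2, 0, 0.085], [0, 0, 0, 0, 0.085], [0, 0, 0, 0, 0.085], [0, 0, 0, 0, 0.085]]}

```text
time_s: 2.8
position: [0.4288, 0.2195, 0.3244]
tool_rot: [[-0.907, 0.421, 0.004], [0.421, 0.907, 0.001], [-0.004, 0.003, -1.0]]
ft_force: [-0.8, -0.8, 0.5]
grip_width: 0.0849
gripper_force: 0.0
```

Run:
```python
from h import *
w0=dict(np.load('w2.npz'));w=shot('wrist','w3');np.savez('w3.npz',**w)
z=.132;g=proj(w,[.505,.189,z]);print(g)
for th in (140,150,160): print(rim(w,*g,65,th))
```

```text
[322.79113381 293.27792017]
((312.38665771484375, 274.29656982421875), (29.370302200317383, 67.62044525146484), 55.332916259765625)
((313.8894348144531, 264.70654296875), (12.587113380432129, 55.66441345214844), 64.52908325195312)Traceback (most recent call last):
  File "<stdin>", line 4, in <module>
  File "h.py", line 28, in rim
    c=max(cs,key=lambda c:np.prod(cv2.boundingRect(c)[2:]));return cv2.fitEllipse(cv2.convexHull(c))
ValueError: max() iterable argument is empty
```

Run:
```python
s=open('h.py').read().split('def rim')[0]+'''def rim(d,u,v,R=60,thr=147):
    g=cv2.GaussianBlur(d['pixels'].min(2),(3,3),0);m=np.zeros_like(g);cv2.circle(m,(int(u),int(v)),R,255,-1)
    b=((g>thr)&(m>0)).astype(np.uint8);cs,_=cv2.findContours(b,cv2.RETR_EXTERNAL,cv2.CHAIN_APPROX_NONE)
    c=np.vstack([c for c in cs if cv2.contourArea(cv2.convexHull(c))>60]);return cv2.fitEllipse(cv2.convexHull(c)),b
'''
open('h.py','w').write(s)
from h import *
w2=dict(np.load('w2.npz'));w3=dict(np.load('w3.npz'))
for th in (144,147,150):
  a,ba=rim(w2,329,204,46,th);b,bb=rim(w3,323,293,58,th);print(th,a,b)
  p,r=tri((w2,*a[0]),(w3,*b[0]));print(p,r,onz(w2,*a[0],.132),onz(w3,*b[0],.132))
im=[]
for w,(u,v),R in ((w2,(329,204),60),(w3,(323,293),60)):
  im.append(cv2.resize(w['pixels'][v-R:v+R,u-R:u+R,::-1],(400,400),interpolation=cv2.INTER_CUBIC))
cv2.imwrite('pics/c23.png',np.hstack(im))
```

```text
144 ((326.2521667480469, 198.23219299316406), (76.6085205078125, 78.45803833007812), 26.150310516357422) ((323.9678649902344, 295.49609375), (77.00667572021484, 88.22722625732422), 29.012340545654297)
[0.50424748 0.19113423 0.13936425] [0.0006671506688490325, 0.0006671506688490071] [0.50618479 0.19111857 0.132     ] [0.5074653  0.18903004 0.132     ]
147 ((325.9388732910156, 198.13037109375), (76.56559753417969, 77.93318939208984), 32.672245025634766) ((323.5938720703125, 300.87359619140625), (79.24909973144531, 96.58175659179688), 14.627685546875)
[0.50000198 0.19245748 0.15749769] [0.000653163148011566, 0.0006531631480116253] [0.50597458 0.19089516 0.132     ] [0.51224952 0.1864574  0.132     ]
150 ((325.8822021484375, 197.93067932128906), (76.18138122558594, 77.5062484741211), 43.25239562988281) ((313.8477478027344, 264.2113037109375), (10.418688774108887, 53.84343338012695), 66.45252990722656)
[ 0.53239644  0.17344056 -0.00581166] [0.007127028312989771, 0.007127028312989733] [0.50578018 0.19092632 0.132     ] [0.47599072 0.19375481 0.132     ]
```

View pics/c23.png

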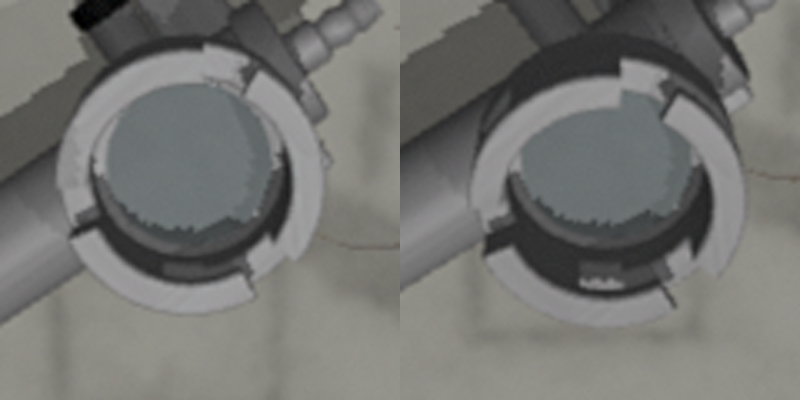

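Both crops show the collar clearly (scale 0.3). The rim centre is at (190,182.5) on the left, which is pixel (326.0,198.8), and (207.5,194.5) on the right, which is pixel (325.3,291.4). The slots are at lower right, top right and left in both.

Run:
```python
from h import *
w2=dict(np.load('w2.npz'));w3=dict(np.load('w3.npz'))
A=(w2,326.0,198.6);B=(w3,325.3,291.4)
print(tri(A,B),onz(*A,.132),onz(*B,.132))
f2=lambda x,y:(w2,269+.3*x,144+.3*y); f3=lambda x,y:(w3,263+.3*(x-400),233+.3*y)
E2=[(258,295),(292,260),(203,48),(262,75),(62,207),(73,236)]
E3=[(672,305),(715,272),(620,60),(682,98),(475,225),(488,256)]
for f,E in ((f2,E2),(f3,E3)):
  P=np.array([onz(*f(*e),.132) for e in E])[:,:2]-[.506,.191]
  a=np.degrees(np.arctan2(P[:,1],P[:,0]));print(np.round(a,1),np.round((a[::2]+a[1::2])/2,1),np.round(np.hypot(*P.T),4))
plan([.4519,-.275,.28],155)
```

```text
(array([0.50843811, 0.19003025, 0.12299613]), [3.51874801084634e-05, 3.518748010846047e-05]) [0.50640384 0.19076111 0.132     ] [0.50424952 0.19182419 0.132     ]
[   5.4   26.6  150.   121.6 -102.9  -88.9] [ 16.  135.8 -95.9] [0.0389 0.0371 0.0366 0.035  0.0367 0.0367]
[   4.4   28.8  150.8  122.3 -103.7  -87.9] [ 16.6 136.6 -95.8] [0.0368 0.0368 0.0409 0.0358 0.0366 0.0366]
t 2.85 pos [0.4288 0.2193 0.3239] yaw 155.05 q [ 13.   11.9  75.2  -0.   92.7 -52.1] shift mm [-229.4 -438.5   43.7] turn 0.05 F [ 0.9  0.2 -0.7]
```

>>> creep_tool:
  steps: {"increments":[[-2.25, -4.4, 0, 0, 0.085], [-2.25, -4.4, 0, 0, 0.085], [-2.25, -4.4, 0, 0, 0.085], [-2.25, -4.4, 0, 0, 0.085], [-2.25, -4.4, 0, 0, 0.085], [-2.25, -4.4, 0, 0, 0.085], [-2.25, -4.4, 0, 0, 0.085], [-2.25, -4.4, 0, 0, 0.085], [-2.25, -4.4, 0, 0, 0.085], [-2.25, -4.4, 0, 0, 0.085]]}

```text
time_s: 3.85
position: [0.4459, -0.2778, 0.3232]
tool_rot: [[-0.906, 0.422, 0.001], [0.422, 0.906, -0.001], [-0.002, -0.001, -1.0]]
ft_force: [1.1, 0.2, -0.5]
grip_width: 0.085
gripper_force: 0.0
```

>>> creep_tool:
  steps: {"increments":[[0, 0, 3, 0, 0.085], [0, 0, 0, 0, 0.085], [0, 0, 0, 0, 0.085], [0, 0, 0, 0, 0.085]]}

```text
time_s: 4.25
position: [0.4464, -0.2742, 0.2941]
tool_rot: [[-0.907, 0.42, 0.002], [0.42, 0.907, -0.002], [-0.003, -0.001, -1.0]]
ft_force: [0.3, -0.2, 0.3]
grip_width: 0.085
gripper_force: 0.0
```

Run:
```python
from h import *
w=shot('wrist','w4');np.savez('w4.npz',**w);plan([.4519,-.275,.25],155)
u,v=proj(w,[.452,-.275,.05]).astype(int);print(u,v)
u=min(max(u,80),560);v=min(max(v,60),420)
cv2.imwrite('pics/w4c.png',cv2.resize(w['pixels'][v-60:v+60,u-80:u+80,::-1],(800,600),interpolation=cv2.INTER_CUBIC));print(u-80,v-60)
```

```text
t 4.3 pos [ 0.4464 -0.2741  0.294 ] yaw 155.15 q [ -44.5   17.2   72.7    0.    89.9 -109.7] shift mm [-5.3  1.5 44. ] turn 0.15 F [ 0.1  0.5 -0.5]
320 196
240 136
```

View pics/w4c.png

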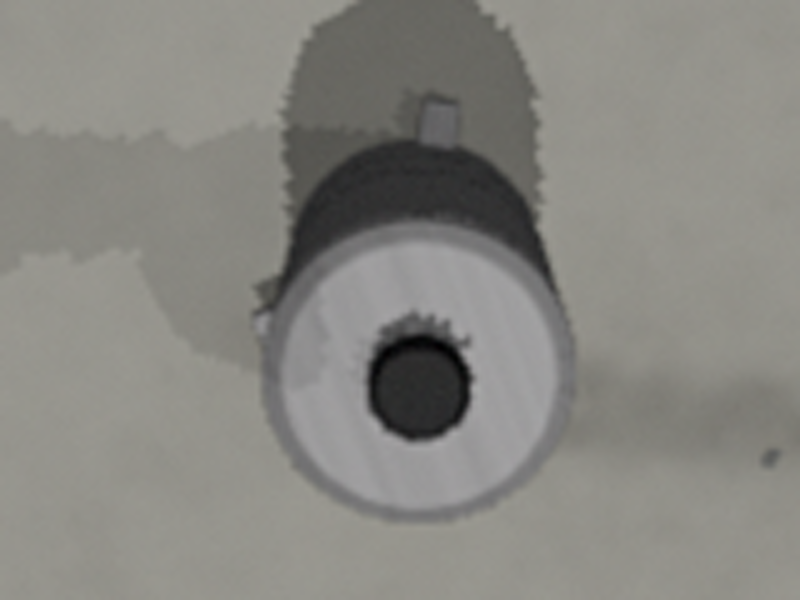

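The lid is centred at crop (419,372), which is pixel (323.8,210.4). The knob is at (323.8,213.4). The lug's tip is at (440,98), which is pixel (328,155.6), and its root is at (438,145).

Run:
```python
from h import *
w=dict(np.load('w4.npz'))
t=shot('top');s=shot('side')
c=onz(w,323.8,210.4,.097);k=onz(w,323.8,213.4,.106);l=onz(w,328,155.8,.0135);l2=onz(w,327.6,165,.014)
print(c,k,l,l2)
print('3view knob',tri((w,323.8,213.4),(t,444.2,258.3),(s,400,215.8)), 'w+t',tri((w,323.8,213.4),(t,444.2,258.3)))
for q in(l,l2):
  d=q-c;print(np.hypot(*d[:2]),np.degrees(np.arctan2(d[1],d[0])))
plan([c[0],c[1],.057],155)
```

```text
[ 0.45376857 -0.2726612   0.097     ] [ 0.45383618 -0.27278768  0.106     ] [ 0.42438749 -0.25360222  0.0135    ] [ 0.43261972 -0.2578042   0.014     ]
3view knob (array([ 0.45275326, -0.27424016,  0.10153463]), [0.0023961339246174993, 0.002681062343624861, 0.0006439696254684968]) w+t (array([ 0.44854693, -0.27028204,  0.12334844]), [0.0009850004785395255, 0.0009850004785394461])
0.035021326419733524 147.02924113376793
0.025845787170942065 144.91207545846117
t 4.4 pos [ 0.4463 -0.274   0.2936] yaw 155.15 q [ -44.5   17.2   72.8   -0.    89.9 -109.7] shift mm [ -5.8   4.5 236.6] turn 0.15 F [-0.6  0.   0.3]
```

Scaled: 0.045 m is 4.5, -0.006 m is -0.6.

>>> creep_tool:
  steps: {"increments":[[-0.6, 0.45, 4, 0, 0.085], [0, 0, 4.5, 0, 0.085], [0, 0, 4.5, 0, 0.085], [0, 0, 4.5, 0, 0.085], [0, 0, 4, 0, 0.085], [0, 0, 2.2, 0, 0.085], [0, 0, 0, 0, 0.085], [0, 0, 0, 0, 0.085]]}
  grip_force: 50

```text
time_s: 5.2
position: [0.4539, -0.2731, 0.0564]
tool_rot: [[-0.907, 0.421, 0.001], [0.421, 0.907, -0.001], [-0.001, -0.0, -1.0]]
ft_force: [0.8, 0.3, 0.2]
grip_width: 0.0849
gripper_force: 0.0
```

Run:
```python
from h import *
plan([.4535,-.273,.057],155)
```

```text
t 5.2 pos [ 0.4539 -0.2731  0.0564] yaw 155.12 q [ -43.8   32.    92.3   -0.    55.6 -109. ] shift mm [ 0.4 -0.1 -0.6] turn 0.12 F [0.8 0.3 0.2]
```

>>> creep_tool:
  steps: {"increments":[[0, 0, 0, 0, 0.04], [0, 0, 0, 0, 0.04], [0, 0, 0, 0, 0.04], [0, 0, 0, 0, 0.04], [0, 0, 0, 0, 0.04], [0, 0, 0, 0, 0.04], [0, 0, 0, 0, 0.04], [0, 0, 0, 0, 0.04]]}
  grip_force: 50

```text
time_s: 6.0
position: [0.4538, -0.2734, 0.0569]
tool_rot: [[-0.907, 0.421, 0.002], [0.421, 0.907, -0.002], [-0.003, -0.001, -1.0]]
ft_force: [-0.9, 0.2, 7.2]
grip_width: 0.0531
gripper_force: 51.1
```

>>> creep_tool:
  steps: {"increments":[[0, 0, -3, 0, 0.04], [0, 0, -4.5, 0, 0.04], [0, 0, -4.5, 0, 0.04], [0, 0, -4.5, 0, 0.04], [0, 0, -4.5, 0, 0.04], [0, 0, -3, 0, 0.04], [0, 0, 0, 0, 0.04], [0, 0, 0, 0, 0.04], [0, 0, 0, 0, 0.04]]}

```text
time_s: 6.9
position: [0.4527, -0.2723, 0.2934]
tool_rot: [[-0.907, 0.421, -0.003], [0.421, 0.907, 0.003], [0.004, 0.001, -1.0]]
ft_force: [0.1, -0.0, -3.7]
grip_width: 0.0531
gripper_force: 54.2
```

Run:
```python
from h import *
w=shot('wrist','w5');np.savez('w5.npz',**w)
plan([.506,.191,.30],155)
cv2.imwrite('pics/w5c.png',w['pixels'][180:480,120:520,::-1])
```

```text
t 6.95 pos [ 0.4528 -0.2724  0.2934] yaw 155.09 q [ -43.9   17.9   71.9    0.    90.5 -109. ] shift mm [147.  442.7  -5.5] turn 0.09 F [ 0.1  0.1 -3.4]
```

View pics/w5c.png

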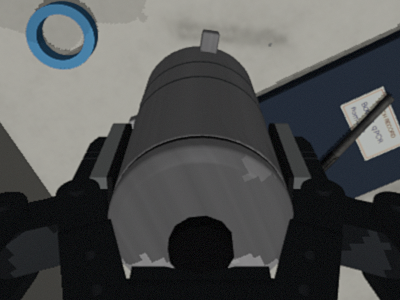

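Held straight, with the lug's tip centre at about (329,213) and its root at about (330,230) in the full picture.

Run:
```python
from h import *
w=dict(np.load('w5.npz'));o=env.observe();R=o['tool_rot'];p=o['position']
z0=p[2]-.057
for u,v,h in [(329.5,210,.014),(329.5,218,.008),(329,230,.014)]:
  q=R.T@(onz(w,u,v,z0+h)-p);print(q*1e3,np.degrees(np.arctan2(q[1],q[0])))
# lid top near rim point
q=R.T@(onz(w,320,316,z0+.097)-p);print('lid near rim',q*1e3)
plan([.506,.191,.30],155-7)
```

```text
[36.26284439  5.44812747 43.13862061] 8.544210019890224
[30.78793459  5.63761899 49.11906374] 10.376549919574776
[26.82365763  5.29818133 43.10422402] 11.173182557278324
lid near rim [ 30.25300886   1.05443553 -39.88932636]
t 6.95 pos [ 0.4528 -0.2724  0.2934] yaw 155.09 q [ -43.9   17.9   71.9    0.    90.5 -109. ] shift mm [147.  442.7  -5.5] turn 7.09 F [ 0.1  0.1 -3.4]
```

Scaled: 0.0443 m is 4.43, 0.0147 m is 1.47.

>>> creep_tool:
  steps: {"increments":[[1.47, 4.43, -0.1, 0, 0.04], [1.47, 4.43, -0.1, 0, 0.04], [1.47, 4.43, -0.1, 0, 0.04], [1.47, 4.43, -0.1, 0, 0.04], [1.47, 4.43, -0.1, 0, 0.04], [1.47, 4.43, -0.1, 0, 0.04], [1.47, 4.43, -0.1, 0, 0.04], [1.47, 4.43, -0.1, 0, 0.04], [1.47, 4.43, -0.1, 0, 0.04], [1.47, 4.43, -0.1, 0, 0.04]]}

```text
time_s: 7.95
position: [0.5061, 0.1928, 0.304]
tool_rot: [[-0.907, 0.421, -0.003], [0.421, 0.907, -0.0], [0.002, -0.001, -1.0]]
ft_force: [1.1, 0.2, -3.6]
grip_width: 0.0529
gripper_force: 54.4
```

>>> creep_tool:
  steps: {"increments":[[0, 0, 0, 1, 0.04], [0, 0, 0, 0.9, 0.04], [0, 0, 0, 0, 0.04], [0, 0, 0, 0, 0.04], [0, 0, 0, 0, 0.04]]}

```text
time_s: 8.45
position: [0.5065, 0.1906, 0.3049]
tool_rot: [[-0.826, 0.564, -0.001], [0.564, 0.826, -0.0], [0.001, -0.001, -1.0]]
ft_force: [-0.8, 0.6, -3.0]
grip_width: 0.0534
gripper_force: 54.9
```

Run:
```python
from h import *
w=shot('wrist','w6');t=shot('top','t6');s=shot('side','s6')
plan([.506,.191,.20],145.6)
a=proj(s,[.506,.191,.15]).astype(int);b=proj(t,[.506,.191,.2]).astype(int);print(a,b)
f=lambda d,c:cv2.resize(d['pixels'][c[1]-60:c[1]+60,c[0]-40:c[0]+40,::-1],(400,600),interpolation=cv2.INTER_CUBIC)
cv2.imwrite('pics/m6.png',np.hstack([f(s,a),cv2.resize(w['pixels'][100:400,220:420,::-1],(400,600))]))
```

```text
t 8.6 pos [0.5066 0.1906 0.3053] yaw 145.6 q [  8.1  18.8  68.6  -0.   92.6 -47.5] shift mm [  0.7   0.  105.3] turn -0.0 F [-0.5  0.7 -3.2]
[295 250] [230 254]
```

View pics/m6.png

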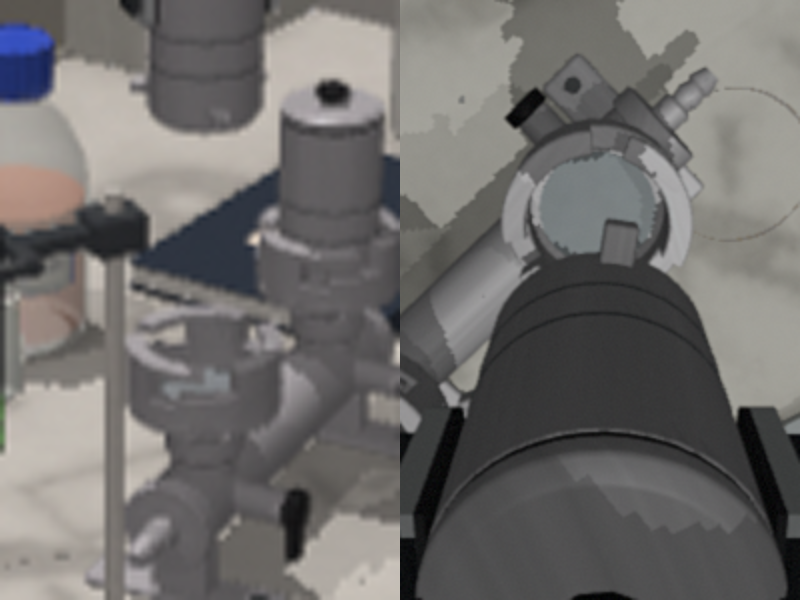

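The side crop shows the funnel axis (206) over the collar centre (206). In the wrist view both are at about x=600, so the alignment is good. Now I'll descend to just above the collar.

>>> creep_tool:
  steps: {"increments":[[0.05, 0, 3, 0, 0.04], [0, 0, 3, 0, 0.04], [0, 0, 3, 0, 0.04], [0, 0, 1.8, 0, 0.04], [0, 0, 0, 0, 0.04], [0, 0, 0, 0, 0.04]]}

```text
time_s: 9.2
position: [0.5065, 0.1911, 0.1981]
tool_rot: [[-0.825, 0.565, 0.001], [0.565, 0.825, 0.0], [-0.001, 0.001, -1.0]]
ft_force: [1.1, 0.0, -2.7]
grip_width: 0.053
gripper_force: 54.8
```

>>> creep_tool:
  steps: {"increments":[[0, 0, 0.3, 0, 0.04], [0, 0, 0.3, 0, 0.04], [0, 0, 0.2, 0, 0.04], [0, 0, 0, 0, 0.04], [0, 0, 0, 0, 0.04]]}

```text
time_s: 9.7
position: [0.5062, 0.1912, 0.1895]
tool_rot: [[-0.825, 0.565, 0.0], [0.565, 0.825, 0.0], [-0.0, 0.0, -1.0]]
ft_force: [-0.2, -0.2, -3.0]
grip_width: 0.0527
gripper_force: 54.8
```

```bash
python3 -c "
from h import *
plan([.506,.191,.181],145.6)"
```

```text
t 9.7 pos [0.5062 0.1912 0.1895] yaw 145.59 q [  8.1  23.5  80.9   0.   75.6 -47.4] shift mm [ 0.1 -0.2  8.5] turn -0.01 F [-0.2 -0.2 -3. ]
```

Scaled: 0.002 m is 0.2.

>>> creep_tool:
  steps: {"increments":[[0, 0, 0.2, 0, 0.04], [0, 0, 0.2, 0, 0.04], [0, 0, 0, 0, 0.04], [0, 0, 0, 0, 0.04]]}

```text
time_s: 10.1
position: [0.5061, 0.1912, 0.1853]
tool_rot: [[-0.825, 0.565, -0.0], [0.565, 0.825, -0.0], [0.0, -0.0, -1.0]]
ft_force: [-0.3, -0.5, -3.3]
grip_width: 0.0534
gripper_force: 54.8
```

>>> creep_tool:
  steps: {"increments":[[0, 0, 0.2, 0, 0.04], [0, 0, 0.1, 0, 0.04], [0, 0, 0, 0, 0.04], [0, 0, 0, 0, 0.04]]}

```text
time_s: 10.5
position: [0.5061, 0.1911, 0.1822]
tool_rot: [[-0.825, 0.565, -0.0], [0.565, 0.825, -0.0], [-0.0, -0.0, -1.0]]
ft_force: [0.0, -0.2, -3.3]
grip_width: 0.0533
gripper_force: 54.8
```

>>> creep_tool:
  steps: {"increments":[[0, 0, 0.1, 0, 0.04], [0, 0, 0, 0, 0.04], [0, 0, 0, 0, 0.04]]}

```text
time_s: 10.8
position: [0.5061, 0.1911, 0.1813]
tool_rot: [[-0.825, 0.565, -0.0], [0.565, 0.825, -0.0], [-0.0, -0.0, -1.0]]
ft_force: [-0.2, -1.4, -3.6]
grip_width: 0.0531
gripper_force: 54.8
```

Scaled: 0.001 m is 0.1.

>>> creep_tool:
  steps: {"increments":[[0, 0, 0.1, 0, 0.04], [0, 0, 0, 0, 0.04], [0, 0, 0, 0, 0.04]]}

```text
time_s: 11.1
position: [0.5061, 0.1911, 0.1803]
tool_rot: [[-0.825, 0.565, 0.0], [0.565, 0.825, -0.0], [-0.0, -0.0, -1.0]]
ft_force: [-0.1, -1.7, -3.4]
grip_width: 0.0532
gripper_force: 54.8
```

>>> creep_tool:
  steps: {"increments":[[0, 0, 0.1, 0, 0.04], [0, 0, 0, 0, 0.04], [0, 0, 0, 0, 0.04]]}

```text
time_s: 11.4
position: [0.5062, 0.1911, 0.1793]
tool_rot: [[-0.825, 0.565, 0.0], [0.565, 0.825, -0.0], [-0.0, -0.0, -1.0]]
ft_force: [1.2, -2.4, -3.0]
grip_width: 0.0531
gripper_force: 54.8
```

>>> creep_tool:
  steps: {"increments":[[0, 0, 0.1, 0, 0.04], [0, 0, 0, 0, 0.04], [0, 0, 0, 0, 0.04]]}

```text
time_s: 11.7
position: [0.5061, 0.1911, 0.1783]
tool_rot: [[-0.825, 0.565, -0.0], [0.565, 0.825, -0.0], [-0.0, -0.0, -1.0]]
ft_force: [1.5, -2.6, -2.7]
grip_width: 0.0528
gripper_force: 54.8
```

Scaled: -0.0007 m is -0.07, -0.0004 m is -0.04.

>>> creep_tool:
  steps: {"increments":[[-0.07, -0.04, 0, 0, 0.04], [0, 0, 0.1, 0, 0.04], [0, 0, 0, 0, 0.04], [0, 0, 0, 0, 0.04]]}

```text
time_s: 12.1
position: [0.5064, 0.1906, 0.1773]
tool_rot: [[-0.825, 0.565, -0.0], [0.565, 0.825, 0.0], [0.0, 0.0, -1.0]]
ft_force: [0.6, -0.7, -3.3]
grip_width: 0.0531
gripper_force: 54.8
```

>>> creep_tool:
  steps: {"increments":[[0, 0, 0.15, 0, 0.04], [0, 0, 0, 0, 0.04], [0, 0, 0, 0, 0.04]]}

```text
time_s: 12.4
position: [0.5064, 0.1905, 0.1758]
tool_rot: [[-0.825, 0.565, -0.0], [0.565, 0.825, 0.0], [0.0, -0.0, -1.0]]
ft_force: [-1.1, 0.5, -2.5]
grip_width: 0.0536
gripper_force: 54.8
```

>>> creep_tool:
  steps: {"increments":[[0, 0, 0.15, 0, 0.04], [0, 0, 0, 0, 0.04], [0, 0, 0, 0, 0.04]]}

```text
time_s: 12.7
position: [0.5064, 0.1904, 0.1743]
tool_rot: [[-0.825, 0.565, -0.0], [0.565, 0.825, -0.0], [0.0, -0.0, -1.0]]
ft_force: [0.4, -0.4, -2.8]
grip_width: 0.053
gripper_force: 54.8
```

Scaled: 0.0015 m is 0.15.

>>> creep_tool:
  steps: {"increments":[[0, 0, 0.15, 0, 0.04], [0, 0, 0.15, 0, 0.04], [0, 0, 0, 0, 0.04], [0, 0, 0, 0, 0.04]]}

```text
time_s: 13.1
position: [0.5065, 0.1904, 0.1713]
tool_rot: [[-0.825, 0.565, -0.0], [0.565, 0.825, 0.0], [0.0, -0.0, -1.0]]
ft_force: [-0.2, -0.2, -3.6]
grip_width: 0.053
gripper_force: 54.8
```

>>> creep_tool:
  steps: {"increments":[[0, 0, 0.15, 0, 0.04], [0, 0, 0.1, 0, 0.04], [0, 0, 0, 0, 0.04], [0, 0, 0, 0, 0.04]]}

```text
time_s: 13.5
position: [0.5065, 0.1904, 0.1688]
tool_rot: [[-0.825, 0.565, -0.0], [0.565, 0.825, -0.0], [0.0, -0.0, -1.0]]
ft_force: [0.5, -0.1, -3.8]
grip_width: 0.0537
gripper_force: 54.8
```

>>> creep_tool:
  steps: {"increments":[[0, 0, 0.1, 0, 0.04], [0, 0, 0, 0, 0.04], [0, 0, 0, 0, 0.04]]}

```text
time_s: 13.8
position: [0.5065, 0.1904, 0.1678]
tool_rot: [[-0.825, 0.565, -0.0], [0.565, 0.825, 0.0], [0.0, -0.0, -1.0]]
ft_force: [-0.3, 0.0, -2.7]
grip_width: 0.0529
gripper_force: 54.8
```

>>> creep_tool:
  steps: {"increments":[[0, 0, 0.1, 0, 0.04], [0, 0, 0, 0, 0.04], [0, 0, 0, 0, 0.04]]}

```text
time_s: 14.1
position: [0.5065, 0.1904, 0.167]
tool_rot: [[-0.825, 0.565, 0.0], [0.565, 0.825, 0.0], [-0.0, 0.0, -1.0]]
ft_force: [-0.5, -0.0, -0.3]
grip_width: 0.0532
gripper_force: 55.2
```

Scaled: -0.001 m is -0.1, 4 degrees is 0.8.

>>> creep_tool:
  steps: {"increments":[[0, 0, -0.1, 0, 0.04], [0, 0, 0, 0.8, 0.04], [0, 0, 0, 0.8, 0.04], [0, 0, 0, 0, 0.04], [0, 0, 0, 0, 0.04]]}

```text
time_s: 14.6
position: [0.5064, 0.1904, 0.1677]
tool_rot: [[-0.74, 0.673, -0.0], [0.673, 0.74, -0.0], [0.0, -0.0, -1.0]]
ft_force: [0.3, 0.1, -2.4]
grip_width: 0.0529
gripper_force: 55.0
```

>>> creep_tool:
  steps: {"increments":[[0, 0, 0, 0.8, 0.04], [0, 0, 0, 0.8, 0.04], [0, 0, 0, 0.8, 0.04], [0, 0, 0, 0, 0.04], [0, 0, 0, 0, 0.04]]}

```text
time_s: 15.1
position: [0.5064, 0.1904, 0.1678]
tool_rot: [[-0.584, 0.812, -0.0], [0.812, 0.584, -0.0], [0.0, -0.0, -1.0]]
ft_force: [1.3, -0.2, -3.8]
grip_width: 0.0531
gripper_force: 54.9
```

>>> creep_tool:
  steps: {"increments":[[0, 0, 0, 0.8, 0.04], [0, 0, 0, 0.8, 0.04], [0, 0, 0, 0.8, 0.04], [0, 0, 0, 0.8, 0.04], [0, 0, 0, 0, 0.04], [0, 0, 0, 0, 0.04]]}

```text
time_s: 15.7
position: [0.5065, 0.1904, 0.1678]
tool_rot: [[-0.338, 0.941, -0.0], [0.941, 0.338, -0.0], [-0.0, -0.0, -1.0]]
ft_force: [-0.4, -0.4, -3.5]
grip_width: 0.0524
gripper_force: 54.8
```

```bash
python3 -c "
from h import *
plan([.506,.191,.167],99.6);print(env.observe()['wrist_torque'])"
```

```text
t 15.7 pos [0.5065 0.1904 0.1678] yaw 109.76 q [  8.1  24.7  82.8  -0.   72.5 -11.7] shift mm [ 0.7 -0.2  0.8] turn 10.16 F [-0.4 -0.4 -3.5]
[ 0.02048369 -0.03028433  0.00336046]
```

The rows are not in the units I measure in: shifts go in cm and turns go in units of 5 degrees. I convert before sending: 2 degrees is 0.4.

>>> creep_tool:
  steps: {"increments":[[0, 0, 0, 0.8, 0.04], [0, 0, 0, 0.8, 0.04], [0, 0, 0, 0.4, 0.04], [0, 0, 0, 0, 0.04], [0, 0, 0, 0, 0.04]]}

```text
time_s: 16.2
position: [0.5065, 0.1904, 0.1678]
tool_rot: [[-0.169, 0.986, -0.0], [0.986, 0.169, -0.0], [0.0, -0.0, -1.0]]
ft_force: [-0.1, 0.1, -3.9]
grip_width: 0.0529
gripper_force: 54.8
```

>>> creep_tool:
  steps: {"increments":[[0, 0, 0.1, 0, 0.04], [0, 0, 0.1, 0, 0.04], [0, 0, 0, 0, 0.04], [0, 0, 0, 0, 0.04]]}

```text
time_s: 16.6
position: [0.5065, 0.1904, 0.1658]
tool_rot: [[-0.167, 0.986, -0.0], [0.986, 0.167, -0.0], [-0.0, -0.0, -1.0]]
ft_force: [-0.2, -0.2, -3.4]
grip_width: 0.053
gripper_force: 54.8
```

```bash
python3 -c "
from h import *
print(env.observe()['wrist_torque'])"
```

```text
[ 0.07412442 -0.00339436 -0.01965969]
```

Below the run's floor with no contact, so the lugs are entering the notches.

>>> creep_tool:
  steps: {"increments":[[0, 0, 0.1, 0, 0.04], [0, 0, 0.1, 0, 0.04], [0, 0, 0, 0, 0.04], [0, 0, 0, 0, 0.04]]}

```text
time_s: 17.0
position: [0.5065, 0.1905, 0.1638]
tool_rot: [[-0.167, 0.986, -0.0], [0.986, 0.167, -0.0], [-0.0, -0.0, -1.0]]
ft_force: [0.5, 0.4, -3.9]
grip_width: 0.053
gripper_force: 54.8
```

>>> creep_tool:
  steps: {"increments":[[0, 0, 0.1, 0, 0.04], [0, 0, 0, 0, 0.04], [0, 0, 0, 0, 0.04]]}

```text
time_s: 17.3
position: [0.5065, 0.1904, 0.1628]
tool_rot: [[-0.167, 0.986, -0.0], [0.986, 0.167, 0.0], [0.0, -0.0, -1.0]]
ft_force: [0.1, 0.2, -2.9]
grip_width: 0.0533
gripper_force: 54.8
```

>>> creep_tool:
  steps: {"increments":[[0, 0, 0.1, 0, 0.04], [0, 0, 0, 0, 0.04], [0, 0, 0, 0, 0.04]]}

```text
time_s: 17.6
position: [0.5065, 0.1905, 0.162]
tool_rot: [[-0.167, 0.986, 0.0], [0.986, 0.167, 0.0], [0.0, 0.0, -1.0]]
ft_force: [-0.5, 0.4, -0.5]
grip_width: 0.0532
gripper_force: 55.1
```

>>> creep_tool:
  steps: {"increments":[[0, 0, 0.04, 0, 0.04], [0, 0, 0, 0, 0.04], [0, 0, 0, 0, 0.06], [0, 0, 0, 0, 0.085], [0, 0, 0, 0, 0.085], [0, 0, 0, 0, 0.085], [0, 0, 0, 0, 0.085], [0, 0, 0, 0, 0.085]]}
  grip_force: 20

```text
time_s: 18.4
position: [0.5065, 0.1904, 0.1614]
tool_rot: [[-0.166, 0.986, 0.0], [0.986, 0.166, 0.0], [0.0, 0.0, -1.0]]
ft_force: [-0.7, 1.1, -0.3]
grip_width: 0.0849
gripper_force: 0.0
```

>>> creep_tool:
  steps: {"increments":[[0, 0, -2, 0, 0.085], [0, 0, -4, 0, 0.085], [0, 0, -4, 0, 0.085], [0, 0, -4, 0, 0.085], [0, 0, -3, 0, 0.085], [0, 0, 0, 0, 0.085], [0, 0, 0, 0, 0.085], [0, 0, 0, 0, 0.085]]}

```text
time_s: 19.2
position: [0.5061, 0.1904, 0.33]
tool_rot: [[-0.166, 0.986, -0.003], [0.986, 0.166, -0.0], [0.0, -0.003, -1.0]]
ft_force: [0.2, -0.4, -0.1]
grip_width: 0.0854
gripper_force: 0.0
```

Run:
```python
from h import *
s=shot('side','s7');t=shot('top','t7');w=shot('wrist','w7')
a=[295,215];b=[270,245]
f=lambda d,c:cv2.resize(d['pixels'][c[1]-75:c[1]+75,c[0]-50:c[0]+50,::-1],(400,600),interpolation=cv2.INTER_CUBIC)
cv2.imwrite('pics/m7.png',np.hstack([f(s,[310,235]),cv2.resize(w['pixels'][60:480,180:460,::-1],(400,600))]))
plan([.506,.191,.33])
```

```text
t 19.35 pos [0.5063 0.1904 0.3304] yaw 99.59 q [ 8.1 18.3 65.3  0.  96.5 -1.5] shift mm [ 0.6 -0.2  0.4] turn None F [ 0.7  0.1 -1.5]
```

View pics/m7.png

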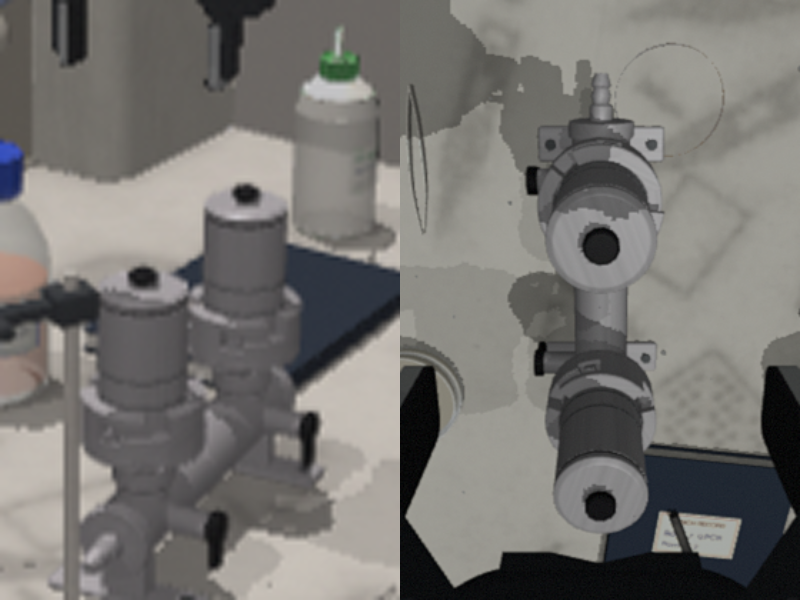

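The side and wrist crops show the funnel upright, at the same depth in its collar as its neighbour. The knobs are at (143,275) and (246,192), and the gripper is clear.

```bash
python3 -c "
from rig import env, viewer, workorder
print(workorder.close_job())"
```

```text
the job is handed in; nothing more can be done
None
```

The funnel hangs locked in the empty bayonet head, upright and fully home after about 19 s. Wrist forces stayed under 8 N, the gripper is clear, and I have handed the job in.

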